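# Put the objective case away behind the roller-catch door

### The arm

A 6-joint arm with a two-finger parallel gripper is mounted at the origin on the work surface. World frame = base frame: x ahead of the robot, y to its left, z up, the work surface at z = 0. Lengths are in m, angles in rad, forces in N, time in s.
With the tool pointing down it reaches from about 0.35 to 0.975 m from the base axis. Payload 4.9 kg.
Tool frame: the origin (TCP) lies at the very end of the fingers, on their centre line; the grasp point (between the pads) lies 19 mm behind it; z points along the fingers, y is the line along which they close (so a half turn about z gives the same grasp; the last joint's range is limited). The gripper opens to 85 mm and grips with 20 to 120 N. Pads are 22 mm wide; open, the fingers measure 114 mm over their backs; the gripper's body (76 mm by 85 mm) begins 54 mm behind the grasp point. The pads swing forward as they close: fully open they stand 13 mm farther back than shut.
Start: joints at [1.003, 0.053, 1.613, -0, 1.476, -0.119], TCP at [0.271, 0.563, 0.231] pointing down, gripper open.
Joint ranges: [-3.01, 3.01], [-1.01, 2.22], [0.06, 2.58], [-1.02, 4.17], [0.09, 2.62], [-3.14, 3.14]. Speed limits (rad/s): [2.57, 2.57, 3.14, 3.14, 3.14, 3.14].

### API

Orientations are given as a rotation vector (axis times angle).
In Python, from station import ctrl, imaging gives the robot as it stands.
- The arm moves only by the tool play_rows, never from a script. Its argument "series" is a list of rows, each a list of 3 entries, a list of its own where there are three numbers: the opening, from 0 (shut) to 1 (fully open), then the shift along the tool's x, y, z each as a share of 0.05 m, from -1 to 1, then the turn, a rotation vector about the tool's x, y, z each as a share of 8 degrees, from -1 to 1. In form: [[grip, [dx, dy, dz], [ax, ay, az]], ...]. A call has 1 to 8 rows; each row shifts and turns the commanded pose from where the row before left it, along the tool's axes as they then stand; what a row does not reach is not made up. A row lasts 1/8 s, in which the tool goes at most 62.5 mm and 10.7 degrees, less where a joint would pass 70% of its speed; a pose out of reach is approached as far as the arm can. A call with a number of a shift or a turn outside -1 to 1 is refused whole. A call with a gripper value outside its range is refused whole. The fingers move at their own pace and stop on an object; "force" is the grip in N (left out, the last holds). Time passes only in rows, so rows that do not move let the fingers close. It gives the time, the measured TCP pose, the force, the opening and the grip force at its end, in the units of the state.
- ctrl.get_obs(): the state, without advancing time (a new reading comes with each control period).
- imaging.get_image(name): name is "scene" or "top" or "wrist"; returns a dict with "color" (384x512x3 uint8, blue, green, red), "fx", "fy", "cx", "cy" (pixels), "extrinsics" (4x4, takes a point from world to camera coordinates); the wrist camera has in their place "hand_eye" (4x4, takes a point from camera to tool coordinates, whose origin is the TCP and whose axes are the flange's). Camera axes: x right, y down, z forward; pixel columns grow to the right and rows downward; lengths in m; the calibration is good to about 2 mm. A picture is of the moment at which its call begins: read the wrist's pose just before it. There is no depth.
- ctrl.finish_job(): hands the job in; it is judged then, once.
The state is a dict: "t": time; "q": joint angles; "dq": joint speeds; "effort": joint torques, N m; "tool_pos": TCP position; "tool_rot": TCP orientation; "contact_force": force on the tool from outside, world axes, zero at the start; "wrist_torque": the same for the moment, N m; "opening": finger opening in m; "grip_force": force on a finger pad.
Only numpy, scipy, OpenCV 4.12 (cv2) and the standard library are available. Lean on these libraries where they do the work, as an engineer would, in place of code of your own. Each camera call takes 0.05 s, during which the arm holds its last target. There are 200 camera calls.

### The job

Put the short black objective case away in the rack on the inside of the specimen cabinet's door: pull the door open past its sprung roller catch, stand the case upright in the rack and let go, then push the door shut until the catch snaps and the door sits fully home. Shut it gently: do not slam it, and do not go on pressing hard once it meets its rubber buffer. Leave everything else on the bench where it stands.

Things in the scene. Friction and masses are not known exactly. Their poses are not given: they have to be found in the camera images.
- cab: cream metal specimen cabinet, fixed on the bench, 160 deep x 180 wide x 210 mm high without the door; its place and yaw differ each time. Origin: centre of its underside; x points front to back (front plane at x = -80 mm), y to its left (hinge side at +90 mm), z up. Its whole front is one door; the roof (underside 200 mm up) bars the way in from above.
- door (a joint): angle of the cabinet door, rad: 0 = shut and home on its buffer, grows as it swings out towards the robot, to 1.85. Panel 12 mm thick, 180 wide, from 2 to 208 mm above the bench, 0.6 kg, in front of the front plane; turns about the upright hinge line (point hinge) and stays where it is left. Starts shut and held by the catch.
- hinge (a point): point on the fixed hinge line, at the cabinet's left front edge (cabinet x = -80, y = +90 mm), 175 mm above the bench. Axes as the cabinet's.
- door_handle (a point): grip point on the door's steel handle, 175 mm up: an upright round bar 12 mm thick, axis 35 mm out from the outer face and 145 mm from the hinge edge, from 85 to 195 mm up, top end free, stand-offs at 100 and 145 mm up. Axes are the door's: x from outer face inwards, y along the door to the hinge, z up; equal to the cabinet's at angle 0; at angle q turned by -q about z.
- door_edge (a point): point on the door's flat outer face near the free edge, 170 mm from the hinge side, 175 mm above the bench; a good place to push. Axes are the door's, as for door_handle.
- rack (a point): floor centre of the aluminium rack on the door's inner face: a square well open at the top, 44 x 44 mm inside, floor 128 mm up, walls 4 mm thick and 18 mm high (the door is the fourth wall). Centre 22 mm in from the inner face, 75 mm from the hinge edge. Axes as door_handle. With the door open past about 1.3 rad it is clear of the roof and reached from above.
- case: the short black plastic screw case of a microscope objective, an upright cylinder 36 mm in diameter and 60 mm high with a fine groove round it, about 0.12 kg. Origin: centre of its underside, z up. It stands on the bench to the robot's right, in one of three spots among other things.
- tall_case: bystander: a taller and thicker black case, 40 mm in diameter, 100 mm high. Origin: centre of its underside.
- jar: bystander: a small clear glass jar with a white cap, 52 mm in diameter, 55 mm high. Origin: centre of its underside.
- reagent: bystander: amber bottle, 60 mm in diameter, 130 mm high. Origin: centre of its underside.
- beaker: bystander: open glass beaker, 70 mm in diameter, 85 mm high. Origin: centre of its underside.
- dish: bystander: flat glass dish, 90 mm in diameter, 16 mm high. Origin: centre of its underside.
- specimen: bystander: black moulded specimen puck, 30 mm in diameter, 20 mm high. Origin: centre of its underside.
- brush: bystander: small brush lying on the bench. Origin: under its middle.
- roller: steel roller of the sprung catch, 8 mm across, on the cabinet's right wall, hidden when the door is shut. Pulling the shut door free takes about 12 to 16 N at the handle, then it is suddenly loose. Pushing shut meets the roller at about 0.035 rad and takes about 15 to 20 N at the handle or beyond it; at about 0.012 rad (last 2 mm) it rolls over and pulls the door home with a snap, ahead of the hand. Unsnapped, the door is pushed back out.
- buffer: small black rubber buffer, 9 mm across, on the front edge of the cabinet's right wall, 50 mm above the bench; the shut door rests on it. Its origin is on its front end, where the closed door touches. The snap itself loads it with 20 to 25 N; more than 40 N on it is pressing too hard.
Things that resemble listed ones, but are neither listed nor needed, are in the scene too. What is shaped like the case but purple is not meant.

How it is judged:
By the outcome, as a careful person would: the job done as asked, in the order asked, and still so for the second after the job is handed in, with the robot touching nothing.
It also fails if it takes over 72 s, if anything falls off the work surface, if the arm or the gripper's body presses on something with over 40 N, if the wrist force passes 120 N, or if a joint passes its speed limit or range.

## Working session

There is one attempt and no reset: what is moved stays moved. The work goes in short steps, Python scripts to look and compute and a tool call to move; the robot and the scene stay as the last step left them, time stands still between calls to the robot, and variables do not carry over. Pictures are saved under pics/ and viewed, at most 10 in all, crops included, and the job is handed in when it is done.

Besides the shell and the picture viewer there is one more tool, called as name(argument=value, ...), one argument or row to a line, values as JSON. play_rows: Moves the arm, as the interface text tells. Shift numbers are shares of 0.05 m and turn numbers shares of 8 degrees, none past 1 either way. Its arguments: {"type":"object","properties":{"series":{"type":"array"},"force":{"type":"number"}},"required":["series"]}

```bash
mkdir -p pics; cat > h.py <<'E'
import numpy as np,cv2
from scipy.spatial.transform import Rotation as R
from station import ctrl,imaging
E
python3 - <<'E'
from h import *
import pickle
o=ctrl.get_obs();print({k:np.round(v,3) for k,v in o.items()})
for n in("scene","top"):
    d=imaging.get_image(n);pickle.dump(d,open(n+".pkl","wb"));cv2.imwrite(f"pics/{n}0.png",cv2.resize(d["color"],(800,600),interpolation=cv2.INTER_CUBIC))
    print(n,d["fx"],d["fy"],d["cx"],d["cy"],np.round(d["extrinsics"],3).tolist())
E
```

```text
{'t': np.float64(0.0), 'q': array([ 1.003,  0.053,  1.614,  0.   ,  1.476, -0.119]), 'dq': array([-0.   , -0.001,  0.   , -0.   ,  0.002,  0.001]), 'effort': array([ 1.0000e-03, -3.9367e+01, -3.7018e+01, -0.0000e+00,  7.0000e-03,
        0.0000e+00]), 'tool_pos': array([0.271, 0.563, 0.23 ]), 'tool_rot': array([-6.990e-01, -3.062e+00,  3.000e-03]), 'contact_force': array([ 0.569, -0.252,  0.704]), 'wrist_torque': array([-0.02 ,  0.002,  0.064]), 'grip_force': np.float64(0.0), 'opening': np.float64(0.086)}
scene 484.8670152851328 484.8670152851328 253.499171748227 189.66258047559225 [[-0.162, 0.987, 0.009, 0.051], [0.766, 0.131, -0.629, -0.358], [-0.622, -0.095, -0.777, 1.932], [0.0, 0.0, 0.0, 1.0]]
top 495.8643529190055 495.8643529190055 258.701819103491 194.0856844574624 [[-0.02, -1.0, -0.01, 0.058], [-0.982, 0.022, -0.187, 0.566], [0.187, 0.006, -0.982, 1.847], [0.0, 0.0, 0.0, 1.0]]
```

View pics/scene0.png

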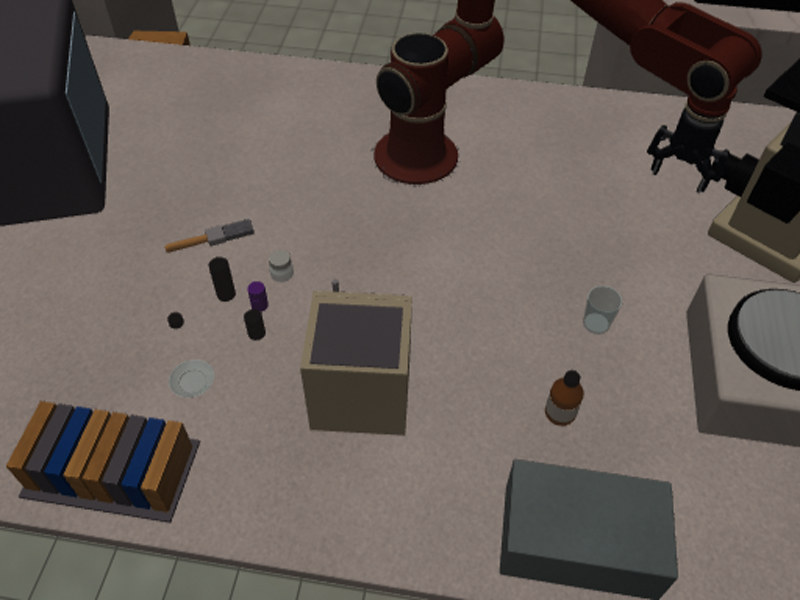

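View pics/top0.png

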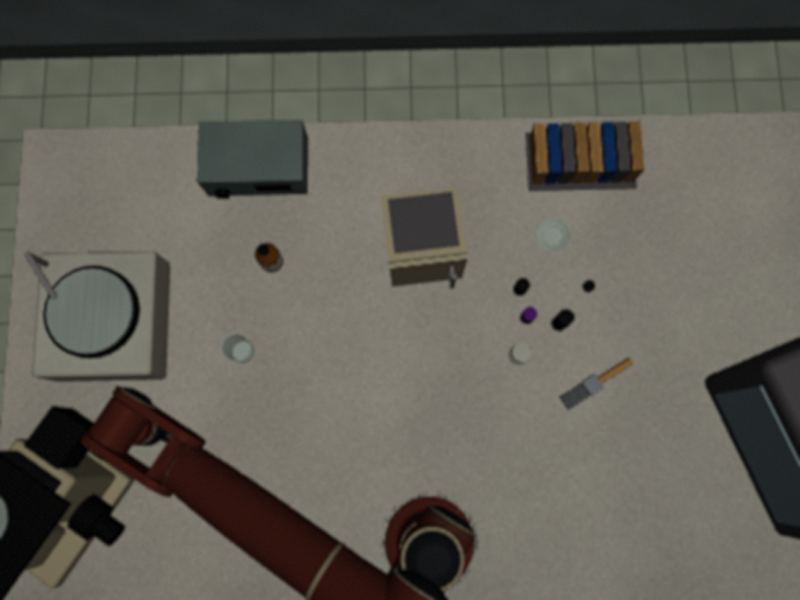

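The scene view shows the cabinet at (357,360) and its handle at (335,285). These could be mistaken for the case:
- Short black cylinder: scene (255,324), top (522,286).
- Tall black case: scene (221,279), top (563,320).
- Purple look-alike: scene (258,296), top (528,315).
- Black puck: scene (175,320), top (589,286).

I choose the short black cylinder and check it in a close crop.

```bash
python3 - <<'E'
from h import *
import pickle
s=pickle.load(open("scene.pkl","rb"))["color"];t=pickle.load(open("top.pkl","rb"))["color"]
# x0,y0,w,h in native px ; scale 4
a=cv2.resize(s[130:280,100:270],None,fx=4,fy=4,interpolation=cv2.INTER_CUBIC)
b=cv2.resize(t[115:235,240:390],None,fx=5,fy=5,interpolation=cv2.INTER_CUBIC)
for n,i in(("a",a),("b",b)): cv2.imwrite(f"pics/crop_{n}.png",np.clip(i.astype(float)*1.6,0,255).astype(np.uint8))
E
```

```text
(no output)
```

View pics/crop_a.png

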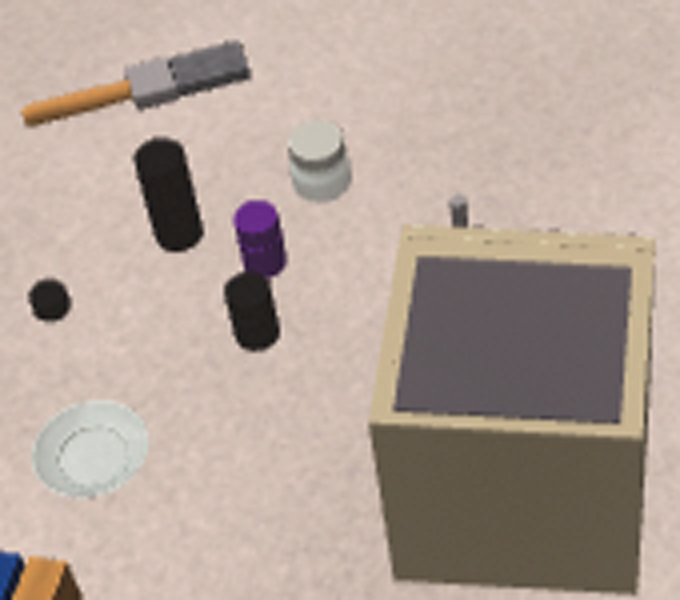

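View pics/crop_b.png

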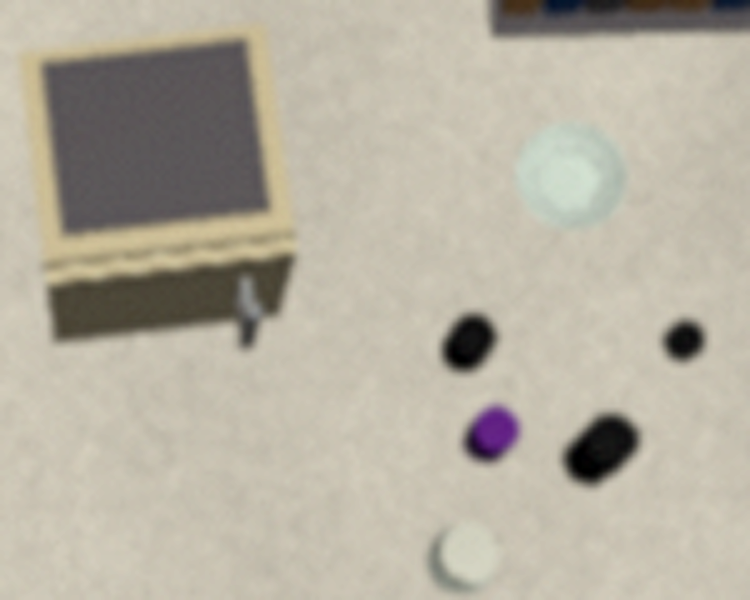

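```bash
cat >> h.py <<'E'
import pickle
from scipy.optimize import least_squares
S=pickle.load(open("scene.pkl","rb"));T=pickle.load(open("top.pkl","rb"))
def proj(d,P):
    c=d["extrinsics"]@np.append(P,1);return np.array([d["fx"]*c[0]/c[2]+d["cx"],d["fy"]*c[1]/c[2]+d["cy"]])
def na(u,v):return S,np.array([100+(u+.5)/4-.5,130+(v+.5)/4-.5])
def nb(u,v):return T,np.array([240+(u+.5)/5-.5,115+(v+.5)/5-.5])
E
python3 - <<'E'
from h import *
def pt(obs):
    f=lambda p:np.concatenate([proj(d,[p[0],p[1],z])-px for (d,px),z in obs])
    r=least_squares(f,[.7,-.2]);print(np.round(r.x,4),np.round(r.fun,1))
pt([(na(249,285),.06),(na(257,338),0),(nb(477,332),.06),(nb(461,352),0)])
pt([(na(160,153),.1),(na(182,237),0),(nb(612,437),.1),(nb(590,462),0)])
pt([(na(257,215),.06),(na(266,265),0),(nb(497,429),.06),(nb(483,442),0)])
ob=[(na(641,437),(.08,.09,.21)),(na(371,423),(.08,-.09,.21)),(na(637,593),(.08,.09,0)),(na(395,578),(.08,-.09,0)),
(nb(25,55),(.08,.09,.21)),(nb(262,28),(.08,-.09,.21)),(nb(57,340),(-.092,.09,.002)),(nb(278,313),(-.092,-.09,.002)),(na(458,202),(-.127,-.055,.195)),(nb(247,345),(-.127,-.055,.085))]
def f(p):
    c,s=np.cos(p[2]),np.sin(p[2])
    return np.concatenate([proj(d,[p[0]+c*m[0]-s*m[1],p[1]+s*m[0]+c*m[1],m[2]])-px for (d,px),m in ob])
r=least_squares(f,[.8,0,.1],loss="soft_l1");print(np.round(r.x,4),np.round(f(r.x),1).reshape(-1,2).tolist())
p=r.x;c,s=np.cos(p[2]),np.sin(p[2])
for n,m in dict(hinge=(-.08,.09),handle=(-.127,-.055)).items():print(n,np.round([p[0]+c*m[0]-s*m[1],p[1]+s*m[0]+c*m[1]],4))
print(np.round(R.from_rotvec(ctrl.get_obs()["tool_rot"]).as_matrix(),3))
print(np.round(imaging.get_image("wrist")["hand_eye"],3))
E
```

```text
[ 0.609  -0.2459] [-0.2  1.1  0.3 -0.9 -0.5  0.4  0.6 -0.3]
[ 0.5186 -0.339 ] [ 0.2  0.8 -0.2 -0.7  0.3  0.4 -0.3 -0.3]
[ 0.5357 -0.2591] [ 0.1  0.4  0.3 -0.6 -0.  -0.2  0.5 -0.1]
[ 0.7211 -0.0029  0.1021] [[0.5, 0.1], [-0.5, -0.2], [0.1, 0.3], [-0.1, 0.5], [-1.1, -0.3], [0.9, -0.9], [-0.4, 1.0], [0.5, 0.8], [0.2, -0.7], [0.2, -0.3]]
hinge [0.6323 0.0784]
handle [ 0.6003 -0.0706]
[[-0.901  0.434 -0.001]
 [ 0.434  0.901 -0.002]
 [ 0.    -0.002 -1.   ]]
[[ 0.001 -0.957 -0.288  0.074]
 [ 1.     0.001  0.    -0.   ]
 [ 0.    -0.288  0.957 -0.141]
 [ 0.     0.     0.     1.   ]]
```

```bash
cat >> h.py <<'E'
CAB=np.array([.7211,-.0029]);YAW=.1021
def rot(a):return np.array([[np.cos(a),-np.sin(a)],[np.sin(a),np.cos(a)]])
H=CAB+rot(YAW)@[-.08,.09]
def door(q,x,y):return H+rot(YAW-q)@[x,y]      # door axes relative to hinge line
def handle(q):return door(q,-.047,-.145)
def dang(q):return np.degrees(YAW-q)+90         # world angle of the door's y axis
def down(a):                                    # tool down, closing line at world angle a (deg)
    a=np.radians(a);y=np.array([np.cos(a),np.sin(a),0]);z=np.array([0,0,-1.]);return np.c_[np.cross(y,z),y,z]
def plan(wps,start=None):
    """wps: (xyz, closing angle deg, rows); prints rounded shares per row"""
    o=ctrl.get_obs();p=o["tool_pos"].copy();M=R.from_rotvec(o["tool_rot"]).as_matrix()
    for P,a,n in wps:
        G=down(a)
        if G[:,1]@M[:,1]<0:G=down(a+180)
        p0=p.copy();M0=M.copy();w=R.from_matrix(M0.T@G).as_rotvec()
        for k in range(1,n+1):
            d=np.round(M.T@(p0+(np.array(P)-p0)*k/n-p)/.05,2)
            t=np.round(R.from_matrix(M.T@M0@R.from_rotvec(w*k/n).as_matrix()).as_rotvec()/np.radians(8),2)
            if abs(d).max()>1 or abs(t).max()>1:print("BIG")
            p=p+M@d*.05;M=M@R.from_rotvec(t*np.radians(8)).as_matrix();print([d.tolist(),t.tolist()])
        print("--")
E
python3 - <<'E'
from h import *
h=handle(0);a=dang(0);print(h,a)
plan([((*h,.27),a,16),((*h,.158),a,4)])
E
```

```text
[ 0.60036712 -0.07055776] 95.84989908828571
[[-0.71, -0.53, -0.05], [-0.0, -0.0, -0.25]]
[[-0.7, -0.56, -0.05], [-0.0, -0.0, -0.24]]
[[-0.68, -0.59, -0.05], [-0.0, -0.0, -0.25]]
[[-0.65, -0.6, -0.05], [-0.0, -0.0, -0.25]]
[[-0.64, -0.63, -0.04], [-0.0, -0.0, -0.24]]
[[-0.61, -0.65, -0.05], [-0.0, -0.0, -0.25]]
[[-0.59, -0.67, -0.05], [-0.0, -0.0, -0.25]]
[[-0.56, -0.69, -0.05], [-0.01, -0.0, -0.24]]
[[-0.55, -0.71, -0.05], [0.0, -0.0, -0.25]]
[[-0.51, -0.72, -0.05], [0.0, -0.0, -0.25]]
[[-0.5, -0.75, -0.05], [0.0, -0.0, -0.24]]
[[-0.46, -0.76, -0.05], [0.0, -0.0, -0.25]]
[[-0.44, -0.77, -0.05], [0.0, -0.0, -0.25]]
[[-0.41, -0.8, -0.05], [0.0, -0.0, -0.24]]
[[-0.39, -0.8, -0.05], [0.0, -0.0, -0.25]]
[[-0.36, -0.82, -0.05], [0.0, -0.0, -0.25]]
--
[[0.0, 0.0, 0.56], [0.0, -0.0, 0.0]]
[[0.0, 0.0, 0.56], [0.0, -0.0, 0.0]]
[[0.0, 0.0, 0.56], [0.0, -0.0, 0.0]]
[[0.0, 0.0, 0.56], [0.0, -0.0, 0.0]]
--
```

play_rows(
  series=[
    [1,[-0.71,-0.53,-0.1],[0,0,-0.25]],
    [1,[-0.7,-0.56,-0.1],[0,0,-0.24]],
    [1,[-0.68,-0.59,-0.1],[0,0,-0.25]],
    [1,[-0.65,-0.6,-0.1],[0,0,-0.25]],
    [1,[-0.64,-0.63,-0.1],[0,0,-0.24]],
    [1,[-0.61,-0.65,-0.1],[0,0,-0.25]],
    [1,[-0.59,-0.67,-0.1],[0,0,-0.25]],
    [1,[-0.56,-0.69,-0.1],[0,0,-0.24]],
  ],
  force=60,
)

```text
t: 1.15
tool_pos: [0.436, 0.245, 0.2712]
tool_rot: [-0.271, -3.13, 0.0]
contact_force: [0.4, 0.5, -0.8]
opening: 0.0852
grip_force: 0.0
```

play_rows(
  series=[
    [1,[-0.55,-0.71,0],[0,0,-0.25]],
    [1,[-0.51,-0.72,0],[0,0,-0.25]],
    [1,[-0.5,-0.75,0],[0,0,-0.24]],
    [1,[-0.46,-0.76,0],[0,0,-0.25]],
    [1,[-0.44,-0.77,0],[0,0,-0.25]],
    [1,[-0.41,-0.8,0],[0,0,-0.24]],
    [1,[-0.39,-0.8,0],[0,0,-0.25]],
    [1,[-0.36,-0.82,0],[0,0,-0.25]],
  ],
)

```text
t: 2.15
tool_pos: [0.6011, -0.0716, 0.2709]
tool_rot: [0.163, -3.137, -0.0]
contact_force: [-0.2, 0.5, 0.1]
opening: 0.0854
grip_force: 0.0
```

play_rows(
  series=[
    [1,[0,0,0],[0,0,0]],
    [1,[0,0,0],[0,0,0]],
  ],
)

```text
t: 2.4
tool_pos: [0.6004, -0.07, 0.2708]
tool_rot: [0.161, -3.137, -0.001]
contact_force: [-0.5, -0.5, -0.4]
opening: 0.0855
grip_force: 0.0
```

```bash
python3 - <<'E'
from h import *
o=ctrl.get_obs();w=imaging.get_image("wrist")
cv2.imwrite("pics/w1.png",w["color"])
h=handle(0)
M=np.eye(4);M[:3,:3]=R.from_rotvec(o["tool_rot"]).as_matrix();M[:3,3]=o["tool_pos"]
w["extrinsics"]=np.linalg.inv(M@w["hand_eye"])
for z in(.195,.085):print("expected handle px",proj(w,[*h,z]))
print("door top corners",[proj(w,[*door(0,x,y),.208]).round(1).tolist() for x,y in((0,-.18),(-.012,-.18),(-.012,0))])
plan([((*h,.158),dang(0),6)])
E
```

```text
expected handle px [248.29862747 203.33960812]
expected handle px [248.44891528 171.32088289]
door top corners [[202.0, 267.6], [201.3, 253.3], [442.4, 253.6]]
[[0.0, -0.0, 0.38], [0.0, -0.0, 0.0]]
[[0.0, -0.01, 0.37], [0.0, -0.0, 0.0]]
[[0.0, -0.0, 0.38], [0.0, -0.0, 0.0]]
[[0.0, -0.0, 0.38], [0.0, -0.0, 0.01]]
[[0.0, -0.01, 0.37], [0.0, -0.0, -0.0]]
[[0.0, -0.0, 0.38], [0.0, -0.0, -0.0]]
--
```

View pics/w1.png

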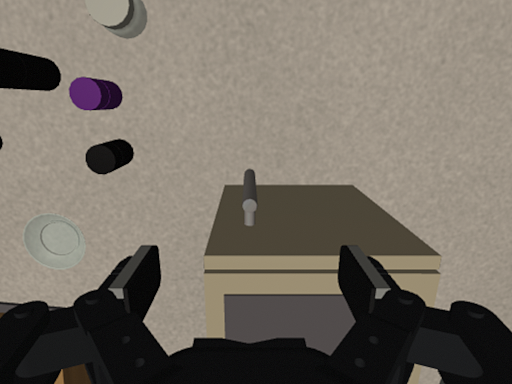

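The wrist view shows the handle top at (249,205), and the fit predicts (248,203). The door's top corners at (205,255) and (440,255) also agree to about 2 mm. I'll descend and grip.

play_rows(
  series=[
    [1,[0,0,0.38],[0,0,0]],
    [1,[0,0,0.38],[0,0,0]],
    [1,[0,0,0.38],[0,0,0]],
    [1,[0,0,0.38],[0,0,0]],
    [1,[0,0,0.37],[0,0,0]],
    [1,[0,0,0.37],[0,0,0]],
    [0,[0,0,0],[0,0,0]],
    [0,[0,0,0],[0,0,0]],
  ],
  force=60,
)

```text
t: 3.45
tool_pos: [0.6012, -0.0704, 0.1589]
tool_rot: [-0.161, 3.137, -0.0]
contact_force: [0.3, 0.5, 0.6]
opening: 0.0512
grip_force: 0.0
```

play_rows(
  series=[
    [0,[0,0,0],[0,0,0]],
    [0,[0,0,0],[0,0,0]],
    [0,[0,0,0],[0,0,0]],
    [0,[0,0,0],[0,0,0]],
    [0,[0,0,0],[0,0,0]],
  ],
)

```text
t: 4.08
tool_pos: [0.6012, -0.0694, 0.1594]
tool_rot: [-0.162, 3.136, 0.002]
contact_force: [-1.1, 4.4, 5.4]
opening: 0.0103
grip_force: 58.8
```

```bash
python3 - <<'E'
from h import *
print(ctrl.get_obs()["tool_pos"],handle(0))
W=[]
qs=[.01,.02,.03,.045,.06,.08,.11,.15]+list(np.linspace(.15,1.55,25)[1:])
plan([((*handle(q),.158),dang(q),1) for q in qs])
E
```

```text
[ 0.60124222 -0.06944461  0.15944994] [ 0.60036712 -0.07055776]
[[0.05, -0.01, 0.03], [0.01, 0.01, 0.08]]
--
[[0.03, 0.01, -0.0], [-0.0, 0.0, 0.07]]
--
[[0.03, 0.01, -0.0], [-0.0, 0.0, 0.07]]
--
[[0.04, 0.01, -0.0], [-0.0, 0.0, 0.11]]
--
[[0.04, 0.02, -0.0], [-0.0, 0.0, 0.11]]
--
[[0.06, 0.02, -0.0], [-0.0, 0.0, 0.14]]
--
[[0.09, 0.03, -0.0], [-0.0, 0.0, 0.22]]
--
[[0.11, 0.04, -0.0], [-0.0, 0.0, 0.28]]
--
[[0.17, 0.06, -0.0], [-0.0, 0.0, 0.42]]
--
[[0.17, 0.06, -0.0], [-0.0, 0.0, 0.42]]
--
[[0.16, 0.06, -0.0], [-0.0, 0.0, 0.41]]
--
[[0.17, 0.05, -0.0], [-0.0, 0.0, 0.42]]
--
[[0.17, 0.06, -0.0], [-0.0, 0.0, 0.42]]
--
[[0.17, 0.06, -0.0], [-0.0, 0.0, 0.42]]
--
[[0.16, 0.06, -0.0], [-0.0, 0.0, 0.42]]
--
[[0.17, 0.06, -0.0], [-0.0, 0.0, 0.41]]
--
[[0.17, 0.06, -0.0], [-0.0, 0.0, 0.42]]
--
[[0.17, 0.06, -0.0], [-0.0, 0.0, 0.42]]
--
[[0.17, 0.06, -0.0], [-0.0, 0.0, 0.42]]
--
[[0.16, 0.06, -0.0], [-0.0, 0.0, 0.41]]
--
[[0.17, 0.06, -0.0], [-0.0, 0.0, 0.42]]
--
[[0.17, 0.06, -0.0], [-0.0, 0.0, 0.42]]
--
[[0.17, 0.06, -0.0], [-0.0, 0.0, 0.42]]
--
[[0.16, 0.06, -0.0], [-0.0, 0.0, 0.42]]
--
[[0.17, 0.06, -0.0], [-0.0, 0.0, 0.41]]
--
[[0.17, 0.06, -0.0], [-0.0, 0.0, 0.42]]
--
[[0.17, 0.06, -0.0], [-0.0, 0.0, 0.42]]
--
[[0.16, 0.06, -0.0], [-0.0, 0.0, 0.42]]
--
[[0.17, 0.06, -0.0], [-0.0, 0.0, 0.42]]
--
[[0.17, 0.06, -0.0], [-0.0, 0.0, 0.41]]
--
[[0.17, 0.06, -0.0], [0.0, 0.0, 0.42]]
--
[[0.16, 0.06, -0.0], [0.0, 0.0, 0.42]]
--
```

play_rows(
  series=[
    [0,[0.05,0,0],[0,0,0.08]],
    [0,[0.03,0.01,0],[0,0,0.07]],
    [0,[0.03,0.01,0],[0,0,0.07]],
    [0,[0.04,0.01,0],[0,0,0.11]],
    [0,[0.04,0.02,0],[0,0,0.11]],
    [0,[0.06,0.02,0],[0,0,0.14]],
    [0,[0.09,0.03,0],[0,0,0.22]],
    [0,[0.11,0.04,0],[0,0,0.28]],
  ],
)

```text
t: 5.08
tool_pos: [0.5795, -0.0629, 0.1594]
tool_rot: [0.076, 3.137, 0.004]
contact_force: [2.9, 7.1, 3.2]
opening: 0.0103
grip_force: 59.2
```

play_rows(
  series=[
    [0,[0.17,0.06,0],[0,0,0.42]],
    [0,[0.17,0.06,0],[0,0,0.42]],
    [0,[0.17,0.06,0],[0,0,0.42]],
    [0,[0.17,0.06,0],[0,0,0.42]],
    [0,[0.17,0.06,0],[0,0,0.42]],
    [0,[0.17,0.06,0],[0,0,0.42]],
    [0,[0.16,0.06,0],[0,0,0.42]],
    [0,[0.17,0.06,0],[0,0,0.42]],
  ],
)

```text
t: 6.08
tool_pos: [0.5216, -0.0231, 0.1594]
tool_rot: [0.804, 3.03, 0.007]
contact_force: [9.8, 8.8, -0.8]
opening: 0.0106
grip_force: 59.1
```

```bash
python3 - <<'E'
from h import *
o=ctrl.get_obs();p=o["tool_pos"][:2]-H;print(np.hypot(*p),np.hypot(.047,.145))
q=YAW-(np.arctan2(p[1],p[0])-np.arctan2(-.145,-.047)); q=(q+np.pi)%(2*np.pi)-np.pi;print("q",q)
plan([((*handle(x),.158),dang(x),1) for x in np.linspace(q,1.55,18)[1:]])
E
```

```text
0.15025751382916108 0.15242703172337904
q 0.6172838768086533
[[0.17, 0.01, 0.03], [0.04, 0.04, 0.37]]
--
[[0.16, 0.06, -0.0], [0.0, -0.0, 0.39]]
--
[[0.16, 0.06, -0.0], [0.0, -0.0, 0.4]]
--
[[0.15, 0.05, -0.0], [0.0, -0.0, 0.39]]
--
[[0.16, 0.06, -0.0], [0.0, -0.0, 0.39]]
--
[[0.16, 0.05, -0.0], [0.0, -0.0, 0.39]]
--
[[0.16, 0.06, -0.0], [0.0, -0.0, 0.4]]
--
[[0.15, 0.06, -0.0], [0.0, -0.0, 0.39]]
--
[[0.16, 0.05, -0.0], [0.0, -0.0, 0.39]]
--
[[0.16, 0.06, -0.0], [0.0, -0.0, 0.4]]
--
[[0.16, 0.05, -0.0], [0.0, -0.0, 0.39]]
--
[[0.15, 0.06, -0.0], [0.0, -0.0, 0.39]]
--
[[0.16, 0.05, -0.0], [-0.0, -0.0, 0.4]]
--
[[0.16, 0.06, -0.0], [-0.0, -0.0, 0.39]]
--
[[0.16, 0.06, -0.0], [-0.0, -0.0, 0.39]]
--
[[0.16, 0.05, -0.0], [-0.0, -0.0, 0.39]]
--
[[0.15, 0.06, -0.0], [-0.0, -0.0, 0.4]]
--
```

play_rows(
  series=[
    [0,[0.16,0.09,0],[0,0,0.39]],
    [0,[0.16,0.06,0],[0,0,0.39]],
    [0,[0.16,0.06,0],[0,0,0.39]],
    [0,[0.16,0.06,0],[0,0,0.39]],
    [0,[0.16,0.06,0],[0,0,0.39]],
    [0,[0.16,0.06,0],[0,0,0.39]],
    [0,[0.16,0.06,0],[0,0,0.39]],
    [0,[0.16,0.06,0],[0,0,0.39]],
  ],
)

```text
t: 7.08
tool_pos: [0.4884, 0.0355, 0.1594]
tool_rot: [1.442, 2.786, -0.0]
contact_force: [1.3, 0.7, 1.5]
opening: 0.0102
grip_force: 59.2
```

play_rows(
  series=[
    [0,[0.16,0.06,0],[0,0,0.39]],
    [0,[0.16,0.06,0],[0,0,0.39]],
    [0,[0.16,0.06,0],[0,0,0.39]],
    [0,[0.16,0.06,0],[0,0,0.39]],
    [0,[0.16,0.06,0],[0,0,0.39]],
    [0,[0.16,0.06,0],[0,0,0.39]],
    [0,[0.16,0.06,0],[0,0,0.39]],
    [0,[0,0,0],[0,0,0]],
  ],
)

```text
t: 8.07
tool_pos: [0.4827, 0.0951, 0.1594]
tool_rot: [1.941, 2.467, 0.002]
contact_force: [0.9, 0.8, 5.2]
opening: 0.0102
grip_force: 59.4
```

play_rows(
  series=[
    [0,[0,0,0],[0,0,0]],
    [0.4,[0,0,0],[0,0,0]],
    [0.4,[0,0,0],[0,0,0]],
    [0.4,[0,0,0],[0,0,0]],
    [0.4,[0,0,-0.5],[0,0,0]],
    [0.4,[0,0,-0.9],[0,0,0]],
    [0.4,[0,0,-0.9],[0,0,0]],
  ],
)

```text
t: 8.95
tool_pos: [0.481, 0.0953, 0.2738]
tool_rot: [-1.943, -2.467, 0.002]
contact_force: [0.5, -0.2, 0.4]
opening: 0.0341
grip_force: 0.0
```

```bash
python3 - <<'E'
from h import *
o=ctrl.get_obs();p=o["tool_pos"][:2]-H;print(np.hypot(*p),o["tool_pos"])
q=YAW-(np.arctan2(p[1],p[0])-np.arctan2(-.145,-.047)); q=(q+np.pi)%(2*np.pi)-np.pi;print("q",q,"rack",door(q,.022,-.075))
M=R.from_rotvec(o["tool_rot"]).as_matrix();print("yang",np.degrees(np.arctan2(M[1,1],M[0,1])))
# to case: closing line near world y (tool down)
plan([((.609,-.2459,.25),90,14)])
E
```

```text
0.15230740246653782 [0.48097251 0.09534004 0.27375342]
q 1.4703856565214437 rack [0.56330106 0.04184237]
yang 13.575689803356601
[[-0.52, 0.06, 0.03], [-0.0, -0.0, -0.68]]
[[-0.52, 0.02, 0.04], [-0.0, -0.0, -0.68]]
[[-0.52, -0.04, 0.03], [-0.0, -0.0, -0.69]]
[[-0.51, -0.08, 0.03], [-0.0, -0.0, -0.68]]
[[-0.5, -0.14, 0.04], [-0.0, -0.0, -0.68]]
[[-0.49, -0.18, 0.03], [-0.0, -0.0, -0.68]]
[[-0.47, -0.22, 0.04], [-0.0, -0.01, -0.69]]
[[-0.45, -0.27, 0.03], [-0.0, 0.0, -0.68]]
[[-0.41, -0.31, 0.03], [-0.0, 0.0, -0.68]]
[[-0.39, -0.35, 0.04], [-0.01, 0.0, -0.68]]
[[-0.35, -0.39, 0.03], [0.0, 0.0, -0.69]]
[[-0.31, -0.41, 0.04], [0.0, 0.0, -0.68]]
[[-0.28, -0.45, 0.03], [0.0, 0.0, -0.68]]
[[-0.22, -0.47, 0.03], [0.0, -0.0, -0.68]]
--
```

play_rows(
  series=[
    [1,[-0.52,0.06,0],[0,0,-0.68]],
    [1,[-0.52,0.02,0],[0,0,-0.68]],
    [1,[-0.52,-0.04,0],[0,0,-0.69]],
    [1,[-0.51,-0.08,0],[0,0,-0.68]],
    [1,[-0.5,-0.14,0],[0,0,-0.68]],
    [1,[-0.49,-0.18,0],[0,0,-0.68]],
    [1,[-0.47,-0.22,0],[0,0,-0.69]],
    [1,[-0.45,-0.27,0],[0,0,-0.68]],
  ],
)

```text
t: 9.95
tool_pos: [0.5549, -0.1004, 0.2727]
tool_rot: [-0.881, -3.015, -0.0]
contact_force: [0.9, -0.0, 0.2]
opening: 0.0854
grip_force: 0.0
```

play_rows(
  series=[
    [1,[-0.41,-0.31,0.1],[0,0,-0.68]],
    [1,[-0.39,-0.35,0.1],[0,0,-0.68]],
    [1,[-0.35,-0.39,0.1],[0,0,-0.69]],
    [1,[-0.31,-0.41,0.1],[0,0,-0.68]],
    [1,[-0.28,-0.45,0.1],[0,0,-0.68]],
    [1,[-0.22,-0.47,0],[0,0,-0.68]],
    [1,[0,0,0],[0,0,0]],
    [1,[0,0,0],[0,0,0]],
  ],
)

```text
t: 10.95
tool_pos: [0.6091, -0.2455, 0.2479]
tool_rot: [-0.002, -3.141, -0.001]
contact_force: [0.1, 0.7, -0.6]
opening: 0.0853
grip_force: 0.0
```

```bash
python3 - <<'E'
from h import *
o=ctrl.get_obs();w=imaging.get_image("wrist")
M=np.eye(4);M[:3,:3]=R.from_rotvec(o["tool_rot"]).as_matrix();M[:3,3]=o["tool_pos"];print(o["tool_pos"])
w["extrinsics"]=np.linalg.inv(M@w["hand_eye"]);pickle.dump(w,open("w2.pkl","wb"))
cv2.imwrite("pics/w2.png",np.clip(w["color"]*1.7,0,255).astype(np.uint8))
for z in(0,.06):print("expected case px",proj(w,[.609,-.2459,z]))
plan([((.609,-.2459,.022),90,8)])
E
```

```text
[ 0.60905462 -0.24549478  0.24789109]
expected case px [248.64140541 160.82807516]
expected case px [248.62470422 170.93786387]
[[0.0, -0.0, 0.57], [0.0, -0.0, -0.0]]
[[0.0, -0.0, 0.56], [0.0, -0.0, -0.0]]
[[0.0, -0.01, 0.57], [0.0, -0.0, -0.0]]
[[0.0, 0.0, 0.56], [0.0, -0.0, -0.0]]
[[0.0, 0.0, 0.57], [0.0, -0.0, -0.0]]
[[0.0, -0.0, 0.56], [0.0, -0.0, -0.0]]
[[0.0, -0.0, 0.57], [0.0, -0.0, -0.0]]
[[0.0, -0.01, 0.56], [0.0, -0.0, -0.01]]
--
```

View pics/w2.png

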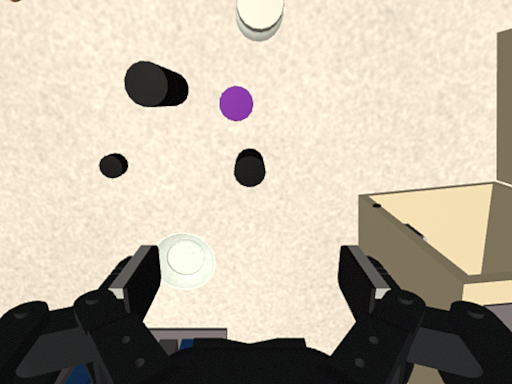

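The wrist view shows the case top at (249,171), as predicted, with the purple one at (236,103) and the cabinet open at right. I'll descend to grasp.

play_rows(
  series=[
    [1,[0,0,0.57],[0,0,0]],
    [1,[0,0,0.57],[0,0,0]],
    [1,[0,0,0.57],[0,0,0]],
    [1,[0,0,0.57],[0,0,0]],
    [1,[0,0,0.57],[0,0,0]],
    [1,[0,0,0.56],[0,0,0]],
    [1,[0,0,0.56],[0,0,0]],
    [1,[0,0,0.56],[0,0,0]],
  ],
)

```text
t: 12.0
tool_pos: [0.6094, -0.245, 0.0214]
tool_rot: [0.0, 3.141, -0.0]
contact_force: [-0.4, 0.2, -0.1]
opening: 0.0853
grip_force: 0.0
```

play_rows(
  series=[
    [0,[0,0,0],[0,0,0]],
    [0,[0,0,0],[0,0,0]],
    [0,[0,0,0],[0,0,0]],
    [0,[0,0,0],[0,0,0]],
    [0,[0,0,0],[0,0,0]],
    [0,[0,0,0],[0,0,0]],
  ],
  force=35,
)

```text
t: 12.75
tool_pos: [0.6108, -0.2465, 0.0242]
tool_rot: [0.001, 3.139, -0.002]
contact_force: [-0.2, 2.1, 6.3]
opening: 0.0344
grip_force: 35.3
```

play_rows(
  series=[
    [0,[0,0,-0.2],[0,0,0]],
    [0,[0,0,-0.8],[0,0,0]],
    [0,[0,0,-0.9],[0,0,0]],
    [0,[0,0,-0.9],[0,0,0]],
    [0,[0,0,-0.9],[0,0,0]],
    [0,[0,0,-0.9],[0,0,0]],
    [0,[0,0,-0.2],[0,0,0]],
  ],
)

```text
t: 13.62
tool_pos: [0.6106, -0.2469, 0.2664]
tool_rot: [0.001, 3.135, -0.006]
contact_force: [0.1, 0.6, -1.5]
opening: 0.0342
grip_force: 35.2
```

```bash
python3 - <<'E'
from h import *
t=imaging.get_image("top");s=imaging.get_image("scene");w=imaging.get_image("wrist")
a=cv2.resize(t["color"][110:235,230:380],(480,400),interpolation=cv2.INTER_CUBIC)
b=cv2.resize(w["color"],(320,240))
b=np.vstack([b,np.zeros((160,320,3),np.uint8)])
cv2.imwrite("pics/c3.png",np.clip(np.hstack([a,b])*1.6,0,255).astype(np.uint8))
for q in(1.42,1.47,1.52):print(q,[((proj(t,[*door(q,x,y),.208])-[230,110])*3.2).round(1).tolist() for x,y in((-.012,-.18),(0,-.18),(-.012,0))])
q=1.47;r=door(q,.022,-.075)
plan([((.575,-.12,.27),60,6),((*r,.24),dang(q),10)])
E
```

```text
1.42 [[93.3, 343.8], [103.9, 340.8], [49.5, 189.1]]
1.47 [[85.2, 345.3], [95.9, 342.8], [49.4, 188.6]]
1.52 [[77.0, 346.4], [87.8, 344.5], [49.3, 188.1]]
[[0.11, 0.42, -0.03], [0.0, -0.0, 0.62]]
[[0.15, 0.41, -0.03], [0.0, -0.0, 0.63]]
[[0.19, 0.39, -0.04], [0.0, -0.01, 0.62]]
[[0.21, 0.38, -0.03], [0.0, 0.0, 0.63]]
[[0.25, 0.35, -0.03], [0.0, -0.0, 0.62]]
[[0.28, 0.33, -0.03], [0.0, -0.0, 0.63]]
--
[[0.18, 0.27, 0.06], [0.0, -0.0, 0.6]]
[[0.21, 0.25, 0.06], [-0.0, -0.0, 0.61]]
[[0.22, 0.24, 0.06], [-0.0, -0.0, 0.6]]
[[0.25, 0.21, 0.06], [-0.0, -0.0, 0.61]]
[[0.26, 0.19, 0.06], [-0.0, -0.0, 0.6]]
[[0.27, 0.18, 0.06], [-0.0, -0.0, 0.61]]
[[0.29, 0.14, 0.06], [-0.0, -0.0, 0.6]]
[[0.3, 0.12, 0.06], [-0.0, -0.0, 0.6]]
[[0.31, 0.1, 0.06], [-0.0, -0.0, 0.61]]
[[0.32, 0.07, 0.06], [-0.0, -0.0, 0.6]]
--
```

View pics/c3.png

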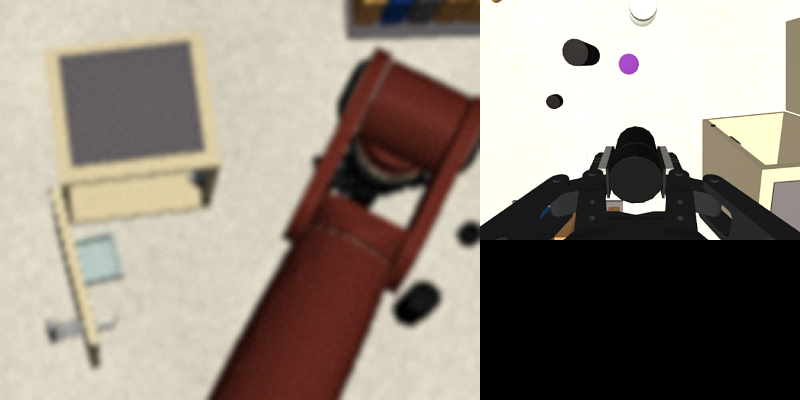

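```bash
python3 - <<'E'
from h import *
t=imaging.get_image("top")
a=cv2.resize(t["color"][160:230,235:285],None,fx=8,fy=8,interpolation=cv2.INTER_CUBIC)
a=np.clip(a*1.6,0,255).astype(np.uint8)
cv2.imwrite("pics/c4r.png",a)
for q,c in((1.47,(0,0,255)),):
  for z,ps in((.146,[(0,-.049),(.048,-.049),(.048,-.101),(0,-.101)]),(.208,[(0,0),(0,-.18),(-.012,-.18),(-.012,0)])):
    P=np.array([(proj(t,[*door(q,x,y),z])-[235,160]+.5)*8-.5 for x,y in ps]).round().astype(int);print(P.tolist())
    cv2.polylines(a,[P],True,c,1)
cv2.imwrite("pics/c4.png",a)
E
```

```text
[[141, 203], [243, 180], [269, 289], [166, 312]]
[[113, 69], [203, 461], [176, 467], [87, 75]]
```

View pics/c4.png

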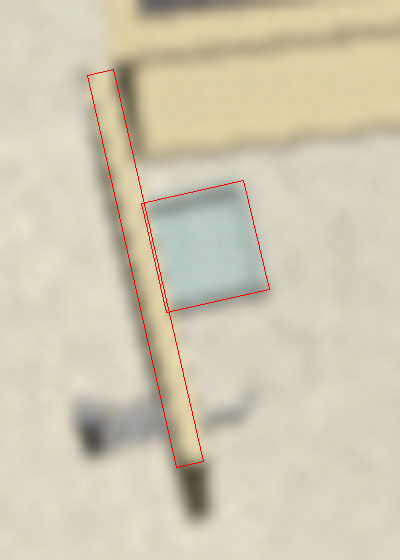

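play_rows(
  series=[
    [0,[0.11,0.42,0],[0,0,0.62]],
    [0,[0.15,0.41,0],[0,0,0.63]],
    [0,[0.19,0.39,0],[0,0,0.62]],
    [0,[0.21,0.38,0],[0,0,0.63]],
    [0,[0.25,0.35,0],[0,0,0.62]],
    [0,[0.28,0.33,0],[0,0,0.63]],
  ],
)

```text
t: 14.58
tool_pos: [0.574, -0.1194, 0.2581]
tool_rot: [-0.817, -3.028, -0.0]
contact_force: [-0.1, -0.6, -2.6]
opening: 0.0341
grip_force: 35.3
```

The overlay matches the rack and door within about 1 mm at q = 1.47, with the rack at crop corners (141,203) to (269,289). I'll go above it.

```bash
python3 - <<'E'
from h import *
q=1.47;r=door(q,.022,-.075)-.001*down(dang(q))[:2,0];print(r)
plan([((*r,.235),dang(q),14)])
E
```

```text
[0.5635167  0.04083626]
[[0.13, 0.19, 0.03], [-0.0, -0.0, 0.43]]
[[0.14, 0.18, 0.04], [-0.0, -0.0, 0.43]]
[[0.15, 0.18, 0.03], [-0.01, -0.01, 0.43]]
[[0.16, 0.16, 0.03], [0.0, 0.0, 0.43]]
[[0.17, 0.16, 0.04], [0.0, -0.0, 0.43]]
[[0.17, 0.14, 0.03], [-0.0, -0.0, 0.43]]
[[0.19, 0.13, 0.03], [-0.0, -0.01, 0.43]]
[[0.2, 0.12, 0.04], [-0.0, 0.0, 0.43]]
[[0.2, 0.11, 0.03], [-0.01, -0.0, 0.43]]
[[0.21, 0.1, 0.03], [0.0, -0.0, 0.43]]
[[0.21, 0.09, 0.04], [0.0, -0.01, 0.43]]
[[0.22, 0.07, 0.03], [-0.0, 0.0, 0.43]]
[[0.22, 0.06, 0.03], [-0.0, -0.0, 0.43]]
[[0.22, 0.04, 0.04], [-0.0, -0.0, 0.43]]
--
```

play_rows(
  series=[
    [0,[0.13,0.19,0],[0,0,0.43]],
    [0,[0.14,0.18,0],[0,0,0.43]],
    [0,[0.15,0.18,0],[0,0,0.43]],
    [0,[0.16,0.16,0],[0,0,0.43]],
    [0,[0.17,0.16,0],[0,0,0.43]],
    [0,[0.17,0.14,0],[0,0,0.43]],
    [0,[0.19,0.13,0],[0,0,0.43]],
    [0,[0.2,0.12,0],[0,0,0.43]],
  ],
)

```text
t: 15.58
tool_pos: [0.5676, -0.0283, 0.2582]
tool_rot: [-1.513, -2.747, 0.003]
contact_force: [-0.2, 0.2, -1.8]
opening: 0.0346
grip_force: 35.2
```

play_rows(
  series=[
    [0,[0.2,0.11,0],[0,0,0.43]],
    [0,[0.21,0.1,0],[0,0,0.43]],
    [0,[0.21,0.09,0],[0,0,0.43]],
    [0,[0.22,0.07,0],[0,0,0.43]],
    [0,[0.22,0.06,0],[0,0,0.43]],
    [0,[0.22,0.04,0],[0,0,0.43]],
    [0,[0,0,0],[0,0,0]],
    [0,[0,0,0],[0,0,0]],
  ],
)

```text
t: 16.58
tool_pos: [0.5639, 0.0393, 0.26]
tool_rot: [-1.979, -2.437, 0.003]
contact_force: [-0.3, -0.5, -2.2]
opening: 0.0343
grip_force: 35.2
```

```bash
python3 - <<'E'
from h import *
q=1.47;r=door(q,.022,-.075)-.001*down(dang(q))[:2,0];print(r)
plan([((*r,.175),dang(q),8),((*r,.153),dang(q),6)])
E
```

```text
[0.5635167  0.04083626]
[[0.0, 0.0, 0.21], [-0.0, -0.0, 0.0]]
[[0.01, 0.0, 0.22], [-0.0, -0.0, 0.01]]
[[0.0, 0.0, 0.21], [-0.01, -0.0, 0.0]]
[[0.01, 0.0, 0.21], [0.0, -0.0, 0.0]]
[[-0.0, 0.0, 0.21], [-0.0, -0.0, 0.01]]
[[0.0, 0.0, 0.22], [-0.0, -0.0, 0.0]]
[[0.01, 0.0, 0.21], [-0.01, -0.0, 0.0]]
[[0.0, 0.0, 0.21], [0.0, -0.0, 0.01]]
--
[[0.0, 0.0, 0.07], [0.0, -0.0, -0.0]]
[[0.0, 0.0, 0.08], [0.0, -0.0, -0.0]]
[[0.0, 0.0, 0.07], [0.0, -0.0, -0.0]]
[[0.0, 0.0, 0.07], [0.0, -0.0, -0.0]]
[[0.0, 0.0, 0.08], [0.0, -0.0, -0.0]]
[[0.0, 0.0, 0.07], [0.0, -0.0, -0.0]]
--
```

play_rows(
  series=[
    [0,[0.01,0,0.21],[0,0,0]],
    [0,[0.01,0,0.21],[0,0,0]],
    [0,[0.01,0,0.21],[0,0,0]],
    [0,[0,0,0.21],[0,0,0]],
    [0,[0,0,0.21],[0,0,0]],
    [0,[0,0,0.21],[0,0,0]],
    [0,[0,0,0.22],[0,0,0]],
    [0,[0,0,0.22],[0,0,0]],
  ],
)

```text
t: 17.58
tool_pos: [0.5643, 0.041, 0.1761]
tool_rot: [1.981, 2.438, 0.0]
contact_force: [-0.1, 1.0, -1.2]
opening: 0.0344
grip_force: 35.2
```

play_rows(
  series=[
    [0,[0,0,0],[0,0,0]],
    [0,[0,0,0.1],[0,0,0]],
    [0,[0,0,0.1],[0,0,0]],
    [0,[0,0,0.1],[0,0,0]],
    [0,[0,0,0.1],[0,0,0]],
    [0,[0,0,0],[0,0,0]],
  ],
)

```text
t: 18.32
tool_pos: [0.5639, 0.041, 0.1561]
tool_rot: [-1.981, -2.437, 0.001]
contact_force: [-0.3, -0.3, -0.9]
opening: 0.0344
grip_force: 35.2
```

Clear of the walls so far, with no contact. The last few millimetres go slowly.

play_rows(
  series=[
    [0,[0,0,0.03],[0,0,0]],
    [0,[0,0,0.03],[0,0,0]],
    [0,[0,0,0],[0,0,0]],
    [0,[0,0,0],[0,0,0]],
  ],
)

```text
t: 18.82
tool_pos: [0.5643, 0.041, 0.1539]
tool_rot: [1.981, 2.438, 0.0]
contact_force: [0.3, -0.6, -0.4]
opening: 0.0342
grip_force: 35.2
```

play_rows(
  series=[
    [0,[0,0,0.03],[0,0,0]],
    [0,[0,0,0.03],[0,0,0]],
    [0,[0,0,0],[0,0,0]],
  ],
)

```text
t: 19.2
tool_pos: [0.5646, 0.0409, 0.1521]
tool_rot: [1.981, 2.438, 0.0]
contact_force: [-3.3, 0.6, 5.7]
opening: 0.0342
grip_force: 35.8
```

Contact at z = 0.152, as expected for the rack floor. Releasing, then moving up.

play_rows(
  series=[
    [0.6,[0,0,0],[0,0,0]],
    [0.6,[0,0,0],[0,0,0]],
    [0.6,[0,0,0],[0,0,0]],
    [0.6,[0,0,-0.2],[0,0,0]],
    [0.6,[0,0,-0.5],[0,0,0]],
    [0.6,[0,0,-0.7],[0,0,0]],
    [0.6,[0,0,-0.7],[0,0,0]],
    [0.6,[0,0,-0.4],[0,0,0]],
  ],
)

```text
t: 20.2
tool_pos: [0.5651, 0.041, 0.2789]
tool_rot: [1.979, 2.436, 0.004]
contact_force: [-0.4, -0.4, -1.0]
opening: 0.0513
grip_force: 0.0
```

```bash
python3 - <<'E'
from h import *
o=ctrl.get_obs();print(o["tool_pos"])
w=imaging.get_image("wrist");t=imaging.get_image("top")
a=cv2.resize(t["color"][160:230,235:285],(286,400),interpolation=cv2.INTER_CUBIC)
cv2.imwrite("pics/c5.png",np.clip(np.hstack([a,cv2.resize(w["color"],(512,400))])*1.5,0,255).astype(np.uint8))
E
```

```text
[0.56505427 0.04099695 0.27891839]
```

View pics/c5.png

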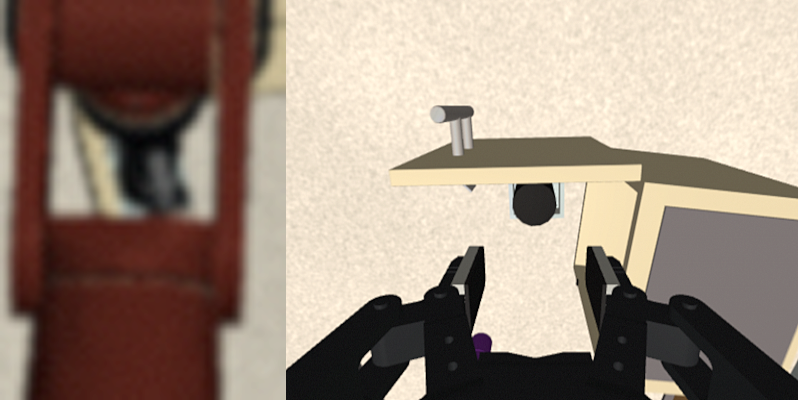

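The wrist view shows the case upright in the rack at (535,203) and the handle at (440,113). Next I'll regrip the handle and swing the door nearly shut.

```bash
python3 - <<'E'
from h import *
q=1.47;h=handle(q);plan([((*h,.275),dang(q),4),((*h,.159),dang(q),4)])
E
```

```text
[[0.35, -0.36, 0.02], [0.01, 0.0, 0.01]]
[[0.35, -0.36, 0.02], [0.01, 0.01, 0.0]]
[[0.36, -0.36, 0.02], [0.01, -0.0, 0.01]]
[[0.35, -0.36, 0.02], [0.01, 0.0, 0.0]]
--
[[-0.0, 0.0, 0.58], [-0.0, 0.0, 0.0]]
[[-0.0, 0.0, 0.58], [-0.0, 0.0, 0.0]]
[[-0.0, 0.0, 0.58], [-0.0, 0.0, 0.0]]
[[-0.0, 0.0, 0.58], [-0.0, 0.0, 0.0]]
--
```

play_rows(
  series=[
    [0.6,[0.35,-0.36,0],[0,0,0]],
    [0.6,[0.35,-0.36,0],[0,0,0]],
    [0.6,[0.36,-0.36,0],[0,0,0]],
    [0.6,[0.35,-0.36,0],[0,0,0]],
    [0.6,[0,0,0],[0,0,0]],
    [0.6,[0,0,0.5],[0,0,0]],
    [0.6,[0,0,0.6],[0,0,0]],
    [0.6,[0,0,0.6],[0,0,0]],
  ],
)

```text
t: 21.3
tool_pos: [0.4795, 0.0948, 0.1889]
tool_rot: [-1.981, -2.437, 0.001]
contact_force: [0.1, 0.2, 0.3]
opening: 0.0509
grip_force: 0.0
```

play_rows(
  series=[
    [0.6,[0,0,0.6],[0,0,0]],
    [0,[0,0,0],[0,0,0]],
    [0,[0,0,0],[0,0,0]],
    [0,[0,0,0],[0,0,0]],
    [0,[0,0,0],[0,0,0]],
    [0,[0,0,0],[0,0,0]],
  ],
  force=50,
)

```text
t: 22.05
tool_pos: [0.4823, 0.0949, 0.1619]
tool_rot: [1.977, 2.433, 0.008]
contact_force: [11.8, 0.1, -9.2]
opening: 0.0101
grip_force: 48.6
```

```bash
cat >> h.py <<'E'
def qnow():
    p=ctrl.get_obs()["tool_pos"][:2]-H
    q=YAW-(np.arctan2(p[1],p[0])-np.arctan2(-.145,-.047)); return (q+np.pi)%(2*np.pi)-np.pi
E
python3 - <<'E'
from h import *
q=qnow();o=ctrl.get_obs();print(q,np.hypot(*(o["tool_pos"][:2]-H)))
z=o["tool_pos"][2]
qs=[q-.01,q-.03,q-.06]+list(np.linspace(q-.06,.12,24)[1:])
plan([((*handle(x),z),dang(x),1) for x in qs[:7]])
E
```

```text
1.4684031857399535 0.15089039112035366
[[-0.02, -0.04, -0.0], [0.06, 0.02, -0.06]]
--
[[-0.06, -0.02, -0.0], [-0.0, -0.0, -0.15]]
--
[[-0.09, -0.02, -0.0], [-0.0, -0.0, -0.21]]
--
[[-0.16, -0.05, -0.0], [-0.0, -0.0, -0.4]]
--
[[-0.16, -0.05, -0.0], [-0.0, -0.0, -0.4]]
--
[[-0.17, -0.05, -0.0], [-0.0, -0.0, -0.4]]
--
[[-0.16, -0.05, -0.0], [-0.0, -0.0, -0.41]]
--
```

play_rows(
  series=[
    [0,[-0.02,0.03,0],[0,0,-0.06]],
    [0,[-0.06,-0.02,0],[0,0,-0.15]],
    [0,[-0.09,-0.03,0],[0,0,-0.21]],
    [0,[-0.16,-0.06,0],[0,0,-0.4]],
    [0,[-0.16,-0.05,0],[0,0,-0.4]],
    [0,[-0.16,-0.06,0],[0,0,-0.4]],
    [0,[-0.16,-0.05,0],[0,0,-0.4]],
    [0,[-0.16,-0.06,0],[0,0,-0.4]],
  ],
)

```text
t: 23.05
tool_pos: [0.4856, 0.0449, 0.1619]
tool_rot: [1.536, 2.731, 0.011]
contact_force: [18.0, 5.6, -11.9]
opening: 0.0106
grip_force: 49.0
```

play_rows(
  series=[
    [0,[-0.16,-0.05,0],[0,0,-0.4]],
    [0,[-0.16,-0.06,0],[0,0,-0.4]],
    [0,[-0.16,-0.05,0],[0,0,-0.4]],
    [0,[-0.16,-0.06,0],[0,0,-0.4]],
    [0,[-0.16,-0.05,0],[0,0,-0.4]],
    [0,[-0.16,-0.06,0],[0,0,-0.4]],
    [0,[-0.16,-0.05,0],[0,0,-0.4]],
    [0,[-0.16,-0.06,0],[0,0,-0.4]],
  ],
)

```text
t: 24.05
tool_pos: [0.5133, -0.0138, 0.1619]
tool_rot: [0.892, 3.001, 0.019]
contact_force: [21.4, 15.9, -11.2]
opening: 0.0105
grip_force: 49.7
```

```bash
python3 - <<'E'
from h import *
q=qnow();o=ctrl.get_obs();print(q,np.hypot(*(o["tool_pos"][:2]-H)),dang(q))
z=o["tool_pos"][2]
plan([((*handle(x),z),dang(x),1) for x in list(np.linspace(q,.12,10)[1:])])
E
```

```text
0.7002623481432413 0.1506248293608273 55.72782198775726
[[-0.18, -0.09, -0.0], [0.1, 0.05, -0.31]]
--
[[-0.18, -0.06, -0.0], [0.0, -0.0, -0.47]]
--
[[-0.19, -0.05, -0.0], [0.0, -0.0, -0.46]]
--
[[-0.19, -0.06, -0.0], [0.0, -0.0, -0.46]]
--
[[-0.19, -0.05, -0.0], [0.0, -0.0, -0.46]]
--
[[-0.19, -0.06, -0.0], [0.0, 0.0, -0.46]]
--
[[-0.19, -0.05, -0.0], [0.0, 0.0, -0.46]]
--
[[-0.19, -0.05, -0.0], [0.0, 0.0, -0.47]]
--
[[-0.19, -0.06, -0.0], [0.0, 0.0, -0.46]]
--
```

play_rows(
  series=[
    [0,[-0.16,0,0],[0,0,-0.4]],
    [0,[-0.16,-0.02,0],[0,0,-0.4]],
    [0,[-0.16,-0.05,0],[0,0,-0.4]],
    [0,[-0.16,-0.05,0],[0,0,-0.4]],
    [0,[-0.16,-0.05,0],[0,0,-0.4]],
    [0,[-0.16,-0.05,0],[0,0,-0.4]],
    [0,[-0.16,-0.05,0],[0,0,-0.4]],
    [0,[-0.12,-0.04,0],[0,0,-0.3]],
  ],
)

```text
t: 25.05
tool_pos: [0.5614, -0.055, 0.1619]
tool_rot: [0.229, 3.131, 0.002]
contact_force: [3.0, 2.5, -2.1]
opening: 0.0106
grip_force: 49.6
```

```bash
python3 - <<'E'
from h import *
q=qnow();o=ctrl.get_obs();print(q,np.hypot(*(o["tool_pos"][:2]-H)),dang(q))
z=o["tool_pos"][2]
plan([((*handle(x),z),dang(x),1) for x in list(np.linspace(q,.10,4)[1:])])
E
```

```text
0.27729348209812654 0.1511202604185803 79.96215287757661
[[-0.16, -0.08, 0.0], [0.01, 0.02, -0.22]]
--
[[-0.18, -0.05, 0.0], [-0.0, -0.0, -0.42]]
--
[[-0.17, -0.05, 0.0], [0.0, -0.0, -0.42]]
--
```

play_rows(
  series=[
    [0,[-0.14,-0.05,0],[0,0,-0.25]],
    [0,[-0.14,-0.05,0],[0,0,-0.35]],
    [0,[-0.1,-0.03,0],[0,0,-0.35]],
    [0,[-0.05,-0.02,0],[0,0,-0.1]],
    [0,[0,0,0],[0,0,0]],
    [0.5,[0,0,0],[0,0,0]],
    [0.5,[0,0,0],[0,0,0]],
    [0.5,[0,0,0],[0,0,0]],
  ],
)

```text
t: 26.05
tool_pos: [0.5807, -0.0649, 0.161]
tool_rot: [-0.001, -3.141, 0.001]
contact_force: [-0.4, 0.2, -0.4]
opening: 0.0427
grip_force: 0.0
```

```bash
python3 - <<'E'
from h import *
q=qnow();o=ctrl.get_obs();print(q,dang(q),o["tool_pos"])
h=np.array(o["tool_pos"][:2]);h2=h+.028*down(dang(q))[:2,0]
plan([((*h,.24),dang(q),3),((*h2,.24),dang(q),3),((*h2,.16),dang(q),3)])
E
```

```text
0.13428363801290022 88.15601337248401 [ 0.58070688 -0.06492175  0.16095803]
[[0.0, -0.0, -0.53], [-0.0, -0.0, 0.08]]
[[0.0, -0.0, -0.52], [-0.0, -0.0, 0.07]]
[[0.0, -0.0, -0.53], [-0.0, -0.0, 0.08]]
--
[[0.19, -0.0, -0.0], [-0.0, -0.0, -0.0]]
[[0.18, -0.0, -0.0], [-0.0, -0.0, -0.0]]
[[0.19, -0.0, -0.0], [-0.0, -0.0, -0.0]]
--
[[-0.0, -0.0, 0.53], [-0.0, -0.0, -0.0]]
[[-0.0, -0.0, 0.54], [-0.0, -0.0, -0.0]]
[[-0.0, -0.0, 0.53], [-0.0, -0.0, -0.0]]
--
```

play_rows(
  series=[
    [0.5,[0,0,-0.5],[0,0,0]],
    [0.5,[0,0,-0.6],[0,0,0]],
    [0,[0,0,-0.5],[0,0,0]],
    [0,[0.3,0,0],[0,0,-0.4]],
    [0,[0.3,0,0],[0,0,-0.3]],
    [0,[0,0,0],[0,0,0]],
    [0,[0,0,0],[0,0,0]],
  ],
)

```text
t: 26.92
tool_pos: [0.5512, -0.0656, 0.2408]
tool_rot: [-0.151, 3.138, -0.0]
contact_force: [0.8, 0.2, 0.5]
opening: -0.0003
grip_force: 0.0
```

play_rows(
  series=[
    [0,[0,0,0.5],[0,0,0]],
    [0,[0,0,0.5],[0,0,0]],
    [0,[0,0,0.6],[0,0,0]],
    [0,[0,0,0],[0,0,0]],
  ],
)

```text
t: 27.42
tool_pos: [0.5493, -0.065, 0.1577]
tool_rot: [0.152, -3.132, -0.003]
contact_force: [0.2, 0.1, -0.0]
opening: 0.0003
grip_force: 0.0
```

```bash
python3 - <<'E'
from h import *
o=ctrl.get_obs();D=rot(YAW).T@(o["tool_pos"][:2]-H);print("tool in closed-door axes mm",D*1e3,o["tool_pos"])
M=R.from_rotvec(o["tool_rot"]).as_matrix();print(np.degrees(np.arctan2(M[1,1],M[0,1])))
for q in(.13,.035,0):print(q,(rot(-q)@[-.047,-.145])*1e3)
E
```

```text
tool in closed-door axes mm [ -97.22442476 -134.2737493 ] [ 0.549311   -0.06500638  0.15767288]
95.55168256620223
0.13 [ -65.40035968 -137.68366989]
0.035 [ -52.04517936 -143.2665324 ]
0 [ -47. -145.]
```

play_rows(
  series=[
    [0,[-0.06,-0.05,0],[0,0,0]],
    [0,[-0.06,-0.05,0],[0,0,0]],
    [0,[-0.06,-0.05,0],[0,0,0]],
    [0,[-0.06,-0.03,0],[0,0,0]],
    [0,[-0.06,0,0],[0,0,0]],
    [0,[-0.06,0,0],[0,0,0]],
    [0,[-0.06,0,0],[0,0,0]],
    [0,[-0.05,0,0],[0,0,0]],
  ],
)

```text
t: 28.42
tool_pos: [0.5752, -0.0722, 0.1606]
tool_rot: [0.152, -3.137, 0.0]
contact_force: [-0.9, -0.4, -0.7]
opening: 0.0
grip_force: 0.6
```

```bash
python3 - <<'E'
from h import *
o=ctrl.get_obs();D=rot(YAW).T@(o["tool_pos"][:2]-H);print("tool in closed-door axes mm",D*1e3,rot(YAW).T@o["contact_force"][:2])
E
```

```text
tool in closed-door axes mm [ -72.24741329 -144.10327221] [-0.88633185 -0.30418184]
```

play_rows(
  series=[
    [0,[-0.03,0,0],[0,0,0]],
    [0,[-0.02,0,0],[0,0,0]],
    [0,[-0.02,0,0],[0,0,0]],
    [0,[-0.02,0,0],[0,0,0]],
    [0,[0,0,0],[0,0,0]],
  ],
)

```text
t: 29.05
tool_pos: [0.5797, -0.0718, 0.1608]
tool_rot: [0.153, -3.138, -0.0]
contact_force: [-0.1, -0.7, -0.0]
opening: -0.0001
grip_force: 0.5
```

play_rows(
  series=[
    [0,[-0.02,0,0],[0,0,0]],
    [0,[-0.02,0,0],[0,0,0]],
    [0,[-0.02,0,0],[0,0,0]],
    [0,[0,0,0],[0,0,0]],
  ],
)

```text
t: 29.55
tool_pos: [0.5808, -0.072, 0.1608]
tool_rot: [0.152, -3.132, 0.001]
contact_force: [-9.4, -3.2, 4.1]
opening: 0.0001
grip_force: 5.1
```

play_rows(
  series=[
    [0,[-0.02,0,0],[0,0,0]],
    [0,[-0.02,0,0],[0,0,0]],
    [0,[0,0,0],[0,0,0]],
  ],
)

```text
t: 29.92
tool_pos: [0.5815, -0.0722, 0.1608]
tool_rot: [0.152, -3.129, 0.002]
contact_force: [-16.2, -4.0, 8.0]
opening: 0.0002
grip_force: 7.9
```

play_rows(
  series=[
    [0,[-0.02,0,0],[0,0,0]],
    [0,[0,0,0],[0,0,0]],
  ],
)

```text
t: 30.18
tool_pos: [0.5823, -0.0723, 0.1608]
tool_rot: [0.152, -3.128, 0.003]
contact_force: [-15.4, -5.5, 7.3]
opening: 0.0
grip_force: 8.0
```

play_rows(
  series=[
    [0,[-0.02,0,0],[0,0,0]],
    [0,[0,0,0],[0,0,0]],
  ],
)

```text
t: 30.42
tool_pos: [0.5862, -0.0717, 0.1609]
tool_rot: [0.152, -3.137, 0.002]
contact_force: [-4.5, -3.4, 1.3]
opening: -0.0001
grip_force: 2.4
```

The force dropped and the tool moved 4 mm ahead, so the catch has snapped. Backing off and lifting clear.

play_rows(
  series=[
    [0,[0.05,0,0],[0,0,0]],
    [0,[0.3,0,0],[0,0,0]],
    [0,[0.4,0,0],[0,0,0]],
    [0,[0.8,0,-0.3],[0,0,0]],
    [0,[0.3,0.5,-0.8],[0,0,0]],
    [0,[0,0.8,-0.8],[0,0,0]],
    [0,[0,0.8,-0.3],[0,0,0]],
    [0,[0,0.8,0],[0,0,0]],
  ],
)

```text
t: 31.42
tool_pos: [0.4807, 0.0656, 0.2733]
tool_rot: [-0.152, 3.133, 0.0]
contact_force: [-0.2, -0.1, -0.8]
opening: 0.0001
grip_force: 0.0
```

play_rows(
  series=[
    [0,[0,0.8,0],[0,0,0]],
    [0,[0,0.8,0],[0,0,0]],
    [0,[0,0.6,0],[0,0,0]],
    [0,[0,0,0],[0,0,0]],
  ],
)

```text
t: 31.92
tool_pos: [0.4689, 0.1752, 0.2707]
tool_rot: [-0.158, 3.137, 0.001]
contact_force: [0.2, -0.4, -0.2]
opening: -0.0
grip_force: 0.0
```

```bash
python3 - <<'E'
from h import *
t=imaging.get_image("top");s=imaging.get_image("scene")
a=[cv2.resize(i[115:235,240:390],(390,312),interpolation=cv2.INTER_CUBIC) for i in(T["color"],t["color"])]
b=[cv2.resize(i[130:250,100:270],(390,276),interpolation=cv2.INTER_CUBIC) for i in(S["color"],s["color"])]
cv2.imwrite("pics/c6.png",np.clip(np.vstack([np.hstack(a),np.hstack(b)])*1.5,0,255).astype(np.uint8))
E
```

```text
(no output)
```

View pics/c6.png

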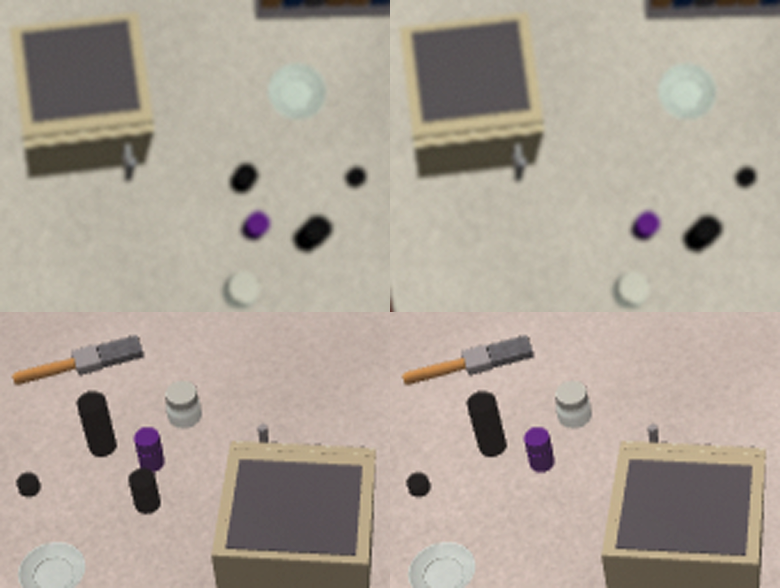

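The before and after views match: the handle is back at its starting place ((129,160) before, (519,160) after, so the same relative spot). The bystanders are unmoved, and the case is gone from the bench.

```bash
python3 -c "
from h import *
print(ctrl.finish_job())"
```

```text
the job is handed in; nothing more can be done
None
```

The short black case is standing in the door rack, the door is shut with the catch snapped, the bystanders in view are where they stood, and the job was handed in at about 32 s; no verdict came back.

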